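# Open the catch tray's clips with the fork key and collect the can

### The job

The last sealed can still stands in the catch tray at the end of the belt, held down by two swivel clips. With the fork key from the tool pan, turn the captive screws of both clips anticlockwise as far as they go, touching screws and clips only with the key, and then stand the key upright in the tool pan again. After that, set the can (do not drop it) upright in the tote with the two cans that are already there, which must stay standing.

Things in the scene. Friction and masses are not known exactly. Their poses are not given: they have to be found in the camera images.
- catch: stainless catch tray, fixed, 220 x 180 mm, rim 22 mm high and 4 mm thick, floor 4 mm thick; origin at the centre of its underside, z up. The can stands at its middle. Two posts 18 mm thick stand at y = +50 and -50 mm and carry the clips (underside at z = 82 mm). On its +x side, from x = 130 mm on, is a belt conveyor 140 mm wide, 123 mm high, with a drive box 135 mm high at x = 370 mm.
- clip_left (a joint): hinge of the left (tray's +y) clip with its captive screw head, vertical axis. 0: clip points at the middle of the can, over its lid; grows anticlockwise from above; stop at 1.45, clear of it. Starts at 0 to 0.3, stays where left (0.08 N m friction). Clip: steel strip 14 mm wide, 5 thick, reaching 38 mm from the axis. Screw head: upright bar 28 long, 6 wide, 11 tall, along the clip, on the axis.
- clip_right (a joint): hinge of the right (tray's -y) clip with its captive screw head, vertical axis. 0: clip points at the middle of the can, over its lid; grows anticlockwise from above; stop at 1.45, clear of it. Starts at 0 to 0.3, stays where left (0.08 N m friction). Clip: steel strip 14 mm wide, 5 thick, reaching 38 mm from the axis. Screw head: upright bar 28 long, 6 wide, 11 tall, along the clip, on the axis.
- clip_left_head (a point): point on the screw axis of the left clip, on the clip's top face, where the foot of the key comes to rest when seated (the 11 mm bar rises from here; 87 mm above the tray's underside). Turns with the clip: its x axis runs along the bar and towards the clip's tip, z up. 50 mm from the can's standing place along the tray's +y axis.
- clip_right_head (a point): point on the screw axis of the right clip, on the clip's top face, where the foot of the key comes to rest when seated (the 11 mm bar rises from here; 87 mm above the tray's underside). Turns with the clip: its x axis runs along the bar and towards the clip's tip, z up. 50 mm from the can's standing place along the tray's -y axis.
- can: sealed food can, plain metal, 56 mm across, 75 mm tall, about 0.25 kg, standing in the catch tray under the clips (3 mm below them); origin at the centre of its underside, z up along its axis.
- key: fork key, about 0.25 kg, 94 mm tall, standing on its foot; origin at the centre of the foot's underside, z up. Foot: steel fork 34 x 34 mm with a slot 10 mm wide, 14 deep, open below, right through along the key's x axis; it straddles a screw's bar. Then a shoulder 34 mm across to z = 22, a neck 16 mm across to z = 50, and a flat black grip from z = 50 to 94 mm, 44 wide along x, 14 thick along y.
- pan: shallow aluminium tool pan, fixed, 170 x 210 mm, rim 14 mm high and 4 mm thick, floor 4 mm thick; origin at the centre of its underside, z up. The key stands in its +y half; a marker pen (110 mm) and a can lid lie in the other half.
- tote: open grey plastic tote, fixed, 280 x 200 mm, 60 mm high, walls and floor 5 mm thick; origin at the centre of its underside, z up. Two cans stand in its +x half, the -x half is free.
- tote_free (a point): point on the tote's inner floor (5 mm above its underside), 50 mm from the centre towards -x: the middle of the free space.
- tote_can1: sealed can like the other (56 x 75 mm), standing in the tote's +x, +y quarter; origin at the centre of its underside.
- tote_can2: the same, in the tote's +x, -y quarter.
Things that resemble listed ones, but are neither listed nor needed, are in the scene too. Leave any pink look-alike of the key alone. Leave any red look-alike of the can alone.

How it is judged (in metres and radians):
On the way, in this order (a step that is already met when the one before it is completed fails the run):
1. one clip is turned open with the key seated on its screw ((((horizontal distance between key and clip_left_head below 0.008 m and z of key in the frame of clip_left_head below 0.006 m and angle between key's own z axis and vertical below 0.12 rad) and value of joint clip_left above 1.25 rad) or ((horizontal distance between key and clip_right_head below 0.008 m and z of key in the frame of clip_right_head below 0.006 m and angle between key's own z axis and vertical below 0.12 rad) and value of joint clip_right above 1.25 rad))), for 0.1 s.
2. the other clip is turned open too, with the key seated on its screw (((horizontal distance between key and clip_left_head below 0.008 m and z of key in the frame of clip_left_head below 0.006 m and angle between key's own z axis and vertical below 0.12 rad) or (horizontal distance between key and clip_right_head below 0.008 m and z of key in the frame of clip_right_head below 0.006 m and angle between key's own z axis and vertical below 0.12 rad)) and value of joint each of clip_left, clip_right above 1.25 rad), for 0.1 s.
3. the key stands upright in the tool pan, let go (x of key in the frame of pan between -0.07 and 0.07 m and y of key in the frame of pan between -0.09 and 0.09 m and z of key in the frame of pan below 0.01 m and angle between key's own z axis and vertical below 0.1 rad and contact force between the fingers and key below 0.1 N and linear speed of key below 0.02 m/s), for 0.2 s.
4. after that, the can stands upright in the tote, let go (x of can in the frame of tote between -0.115 and 0.115 m and y of can in the frame of tote between -0.075 and 0.075 m and z of can in the frame of tote below 0.012 m and angle between can's own z axis and vertical below 0.1 rad and contact force between the fingers and can below 0.1 N and linear speed of can below 0.02 m/s), for 0.2 s.
At the end, for the whole second after the job is handed in: Both clips stand within 0.2 rad of their stops (joint above 1.25); the key stands upright (within 0.1 rad) on the tool pan's floor; the can stands upright (within 0.1 rad) on the tote's floor and the two other cans still stand in the tote; everything is at rest and let go (value of joint each of clip_left, clip_right above 1.25 rad and x of key in the frame of pan between -0.07 and 0.07 m and y of key in the frame of pan between -0.09 and 0.09 m and z of key in the frame of pan below 0.01 m and angle between each of key, can's own z axis and vertical below 0.1 rad and x of can in the frame of tote between -0.115 and 0.115 m and y of can in the frame of tote between -0.075 and 0.075 m and z of can in the frame of tote below 0.012 m and angle between each of tote_can1, tote_can2's own z axis and vertical below 0.15 rad and z of each of tote_can1, tote_can2 in the frame of tote below 0.015 m and linear speed of each of can, key below 0.02 m/s); the robot touches nothing.
It fails at once if the robot itself pushes a clip or screw (more than 2 N) instead of using the key (contact force between any of the arm, the fingers and clip_left above 2 N or contact force between any of the arm, the fingers and clip_right above 2 N).
It fails at once if the can is dropped: it falls free of the fingers faster than 0.6 m/s (about 2 cm) (contact force between the fingers and can below 0.05 N and linear speed of can above 0.6 m/s).
It fails at once if a can in the tote is knocked over (angle between any of tote_can1, tote_can2's own z axis and vertical above 0.6 rad).
It also fails if it takes over 72 s, if anything falls off the work surface, if the arm or the gripper's body presses on something with over 40 N, if the wrist force passes 120 N, or if a joint passes its speed limit or range.

### The arm

A 6-joint arm with a two-finger parallel gripper is mounted at the origin on the work surface. World frame = base frame: x ahead of the robot, y to its left, z up, the work surface at z = 0. Lengths are in mm, angles in rad, forces in N, time in s.
With the tool pointing down it reaches from about 275 to 750 mm from the base axis. Payload 10.2 kg.
Tool frame: the origin (TCP) lies between the finger pads; the fingertips stand 8 mm ahead of it and the grasp point (between the pads) lies 11 mm behind it; z points along the fingers, y is the line along which they close (so a half turn about z gives the same grasp; the last joint's range is limited). The gripper opens to 85 mm and grips with 20 to 120 N. Pads are 22 mm wide; open, the fingers measure 114 mm over their backs; the gripper's body (76 mm by 85 mm) begins 54 mm behind the grasp point. The pads swing forward as they close: fully open they stand 13 mm farther back than shut.
Start: joints at [-1.57, 0.313, 1.498, -0, 1.331, -0.223], TCP at [116.503, -511.916, 239.294] pointing down, gripper open.
Joint ranges: [-2.94, 2.94], [-0.97, 2.17], [0.19, 2.56], [-1.23, 4.37], [0.02, 3.11], [-2.88, 2.88]. Speed limits (rad/s): [2.39, 2.39, 3.01, 3.14, 3.14, 3.14].

### API

Orientations are given as a unit quaternion [w, x, y, z].
In Python, from rig import * gives the robot as it stands.
- The arm moves only by the shell command python3 -m handwheel 'ROWS' [FORCE]. ROWS is JSON, a list that holds one entry, the list of rows, each a list of 7 numbers: the shift along the world's x, y, z in mm, then the turn, a rotation vector about the world's x, y, z in degrees, then the opening, from -1 (shut) to 1 (fully open). A call has 1 to 8 rows; each row shifts and turns the commanded pose from where the row before left it; what a row does not reach is not made up. A row lasts 1/8 s, in which the tool goes at most 62.5 mm and 10.7 degrees, less where a joint would pass 70% of its speed; a pose out of reach is approached as far as the arm can. A call is refused whole if a number of a shift passes 62.5 or a number of a turn 10.7, either way. A call with a gripper value outside its range is refused whole. The fingers move at their own pace and stop on an object; FORCE is the grip in N (left out, the last holds). Time passes only in rows, so rows that do not move let the fingers close. It gives the time, the measured TCP pose, the force, the opening and the grip force at its end, in the units of the state.
- sense(): the state, without advancing time (a new reading comes with each control period).
- capture(name): name is "scene" or "top" or "wrist"; returns a dict with "image" (420x560x3 uint8, red, green, blue), "fx", "fy", "cx", "cy" (pixels), "dist_coeffs" ([k1, k2, p1, p2, k3] as OpenCV has them; the pictures are not rectified), "rvec" (rotation vector, rad) and "tvec" (3), from world to camera coordinates, as OpenCV has them; the wrist camera has in their place "hand_eye" (4x4, takes a point from camera to tool coordinates, whose origin is the TCP and whose axes are the flange's). Camera axes: x right, y down, z forward; pixel columns grow to the right and rows downward; lengths in mm; the calibration is good to about 2 mm. A picture is of the moment at which its call begins: read the wrist's pose just before it. There is no depth.
- finish_job(): hands the job in; it is judged then, once.
The state is a dict: "time_s": time; "joints": joint angles; "dq": joint speeds; "tau": joint torques, N m; "eef_pos": TCP position; "ee_rot": TCP orientation; "force": force on the tool from outside, world axes, zero at the start; "wrist_torque": the same for the moment, N m; "grip_width": opening from 0.0 (shut) to 1.0 (fully open); "grip_force": force on a finger pad.
Only numpy, scipy, OpenCV 4.12 (cv2) and the standard library are available. Lean on these libraries where they do the work, as an engineer would, in place of code of your own. Each camera call takes 0.05 s, during which the arm holds its last target. There are 200 camera calls.

## Working session

There is one attempt and no reset: what is moved stays moved. The work goes in short steps, Python scripts to look and compute and a shell command to move; the robot and the scene stay as the last step left them, time stands still between calls to the robot, and variables do not carry over. Pictures are saved under pics/ and viewed, at most 10 in all, crops included, and the job is handed in when it is done.

```bash
ls; mkdir -p pics; python3 - <<'E'
from rig import *
import cv2
print(sense())
a=capture("scene");b=capture("top")
for n,c in(("scene",a),("top",b)):
    cv2.imwrite(f"pics/{n}0.png",cv2.cvtColor(c["image"],cv2.COLOR_RGB2BGR)); print({k:v for k,v in c.items() if k!="image"})
c=capture("wrist");cv2.imwrite("pics/w0.png",cv2.cvtColor(c["image"],cv2.COLOR_RGB2BGR)); print({k:v for k,v in c.items() if k!="image"})
E
```

```text
pics
{'time_s': 0.0, 'joints': array([-1.57036101e+00,  3.13472988e-01,  1.49845561e+00, -7.13185460e-07,
        1.33098711e+00, -2.23383768e-01]), 'dq': array([ 0.00147049,  0.0002416 ,  0.00120111, -0.00127783, -0.00070264,
        0.00115248]), 'tau': array([-1.37128634e-03, -4.12269902e+01, -2.59744906e+01, -2.67745327e-04,
        4.13768328e-03,  2.03623166e-06]), 'eef_pos': array([ 116.52257059, -511.64951927,  238.71633049]), 'ee_rot': array([-6.57457480e-04,  9.93744433e-01,  1.11676162e-01,  7.32461618e-05]), 'force': array([ 0.25395597,  1.47718639, -0.45153697]), 'wrist_torque': array([-0.04539009, -0.02683111, -0.04475572]), 'grip_force': 0.0, 'grip_width': 1.0014688219962267}
{'fx': 510.5941224493626, 'fy': 510.5941224493626, 'cx': 268.6809826536352, 'cy': 209.03381138957596, 'dist_coeffs': array([-0.1152948,  0.       ,  0.       ,  0.       ,  0.       ]), 'rvec': array([ 1.3017703 ,  2.02657621, -1.09361326]), 'tvec': array([ 231.87107905, -174.80428404, 1573.81017204])}
{'fx': 505.05011870242026, 'fy': 505.05011870242026, 'cx': 275.1373415940895, 'cy': 210.9714088086398, 'dist_coeffs': array([-0.19219582,  0.        ,  0.        ,  0.        ,  0.        ]), 'rvec': array([ 2.1436092 , -2.20539594,  0.09211871]), 'tvec': array([  35.57587926,  532.60782297, 1441.11984816])}
{'fx': 328.0098102760345, 'fy': 328.0098102760345, 'cx': 274.8056699038088, 'cy': 202.2653937553748, 'dist_coeffs': array([-0.00527962,  0.        ,  0.        ,  0.        ,  0.        ]), 'hand_eye': array([[ 6.25766138e-04, -9.51026919e-01, -3.09107436e-01,
         7.96935727e+01],
       [ 9.99999758e-01,  6.89105147e-04, -9.57322790e-05,
        -8.27040030e-01],
       [ 3.04051499e-04, -3.09107301e-01,  9.51027121e-01,
        -1.34636456e+02],
       [ 0.00000000e+00,  0.00000000e+00,  0.00000000e+00,
         1.00000000e+00]])}
```

View pics/top0.png

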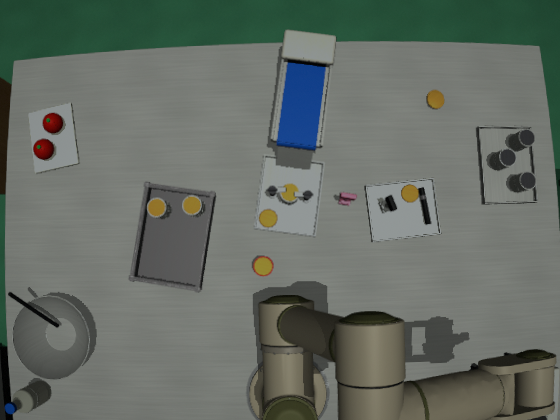

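View pics/scene0.png

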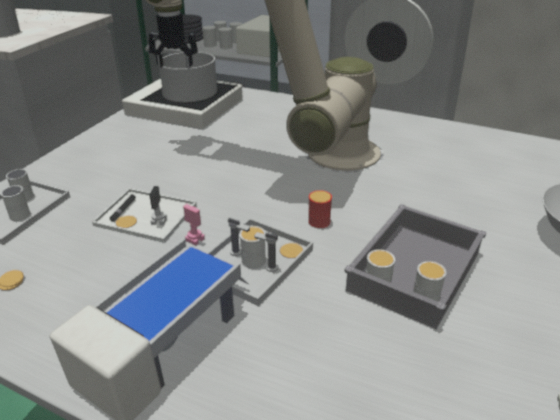

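The top view shows image up as +x and image left as +y.
- **Catch tray:** at (289,195), can lid at (290,193), clips at (272,191) and (307,195).
- **Pan:** at (402,210), with the black key at (387,204). The pink look-alike is at (346,198), outside the pan, so I leave it alone.
- **Tote:** at (173,237), with cans at (157,208) and (192,205) and the lower half free.
- **Other cans:** the red look-alike is at (263,266).

```bash
cat > h.py <<'E'
from rig import *
import cv2, numpy as np, pickle
from scipy.spatial.transform import Rotation as R
def snap(name,fn):
    s=sense(); c=capture(name); c=dict(c)
    cv2.imwrite(f"pics/{fn}.png",cv2.cvtColor(c["image"],cv2.COLOR_RGB2BGR))
    if name=="wrist":
        T=np.eye(4);q=s["ee_rot"];T[:3,:3]=R.from_quat([q[1],q[2],q[3],q[0]]).as_matrix();T[:3,3]=s["eef_pos"]
        T=T@c["hand_eye"]
    else:
        T=np.eye(4);T[:3,:3]=cv2.Rodrigues(c["rvec"])[0];T[:3,3]=c["tvec"];T=np.linalg.inv(T)
    c["T"]=T;pickle.dump(c,open(f"pics/{fn}.pkl","wb"));return c
def K(c):return np.array([[c["fx"],0,c["cx"]],[0,c["fy"],c["cy"]],[0,0,1.]])
def load(fn):return pickle.load(open(f"pics/{fn}.pkl","rb"))
def rays(c,p):
    u=cv2.undistortPoints(np.array(p,float).reshape(-1,1,2),K(c),c["dist_coeffs"]).reshape(-1,2)
    d=np.c_[u,np.ones(len(u))]@c["T"][:3,:3].T
    return c["T"][:3,3],d
def onz(c,p,z):
    o,d=rays(c,p);z=np.broadcast_to(z,len(d));return o+d*((z-o[2])/d[:,2])[:,None]
def tri(obs): # [(cam,pixel),...]
    A=np.zeros((3,3));b=np.zeros(3);L=[]
    for c,p in obs:
        o,d=rays(c,[p]);d=d[0]/np.linalg.norm(d[0]);P=np.eye(3)-np.outer(d,d);A+=P;b+=P@o;L.append((P,o))
    x=np.linalg.solve(A,b);return x,[round(float(np.linalg.norm(P@(x-o))),1) for P,o in L]
def proj(c,X):
    T=np.linalg.inv(c["T"]);return cv2.projectPoints(np.array(X,float).reshape(-1,1,3),cv2.Rodrigues(T[:3,:3])[0],T[:3,3],K(c),c["dist_coeffs"])[0].reshape(-1,2)
E
python3 - <<'E'
from h import *
b=snap("top","top1");a=snap("scene","scene1")
np.set_printoptions(precision=1,suppress=True)
print("can",onz(b,[(290,193)],79),"heads",onz(b,[(272,191),(307,195)],98),"key",onz(b,[(387,204)],80),"totecans",onz(b,[(157,208),(192,205)],80))
print("catch corners",onz(b,[(262,157),(323,163),(316,236),(255,230)],22))
print("pan corners",onz(b,[(365,185),(434,179),(440,236),(373,242)],14))
print("tote corners",onz(b,[(146,182),(214,194),(201,290),(131,280)],60))
for n,p,q in(("can",(290,193),(253,236)),("key",(387,204),(155,190)),("tc1",(157,208),(431,272)),("tc2",(192,205),(381,260))):print(n,tri([(b,p),(a,q)]))
def up(c,x,y,w,h):return cv2.resize(cv2.cvtColor(c["image"][y:y+h,x:x+w],cv2.COLOR_RGB2BGR),None,fx=4,fy=4,interpolation=cv2.INTER_CUBIC)
cv2.imwrite("pics/crop1.png",np.vstack([up(b,250,155,200,75),up(a,90,180,200,75)]))
E
```

```text
can [[577.8 -22.7  79. ]] heads [[582.4  27.4  98. ]
 [568.6 -68.9  98. ]] key [[ 539.1 -295.1   80. ]] totecans [[546.4 353.4  80. ]
 [551.9 253.2  80. ]]
catch corners [[ 693.8   54.5   22. ]
 [ 670.9 -124.1   22. ]
 [ 457.5  -95.7   22. ]
 [ 479.9   80.3   22. ]]
pan corners [[ 603.5 -246.7   14. ]
 [ 616.7 -457.6   14. ]
 [ 445.7 -466.3   14. ]
 [ 435.  -263.    14. ]]
tote corners [[624.7 390.4  60. ]
 [583.6 192.9  60. ]
 [312.8 235.3  60. ]
 [344.2 437.2  60. ]]
can (array([578.6, -22.2,  69.5]), [0.8, 0.8])
key (array([ 540.7, -296.5,   97.2]), [6.0, 6.0])
tc1 (array([547. , 355.7,  72.4]), [0.5, 0.5])
tc2 (array([552.4, 254.8,  74.1]), [0.7, 0.7])
```

View pics/crop1.png

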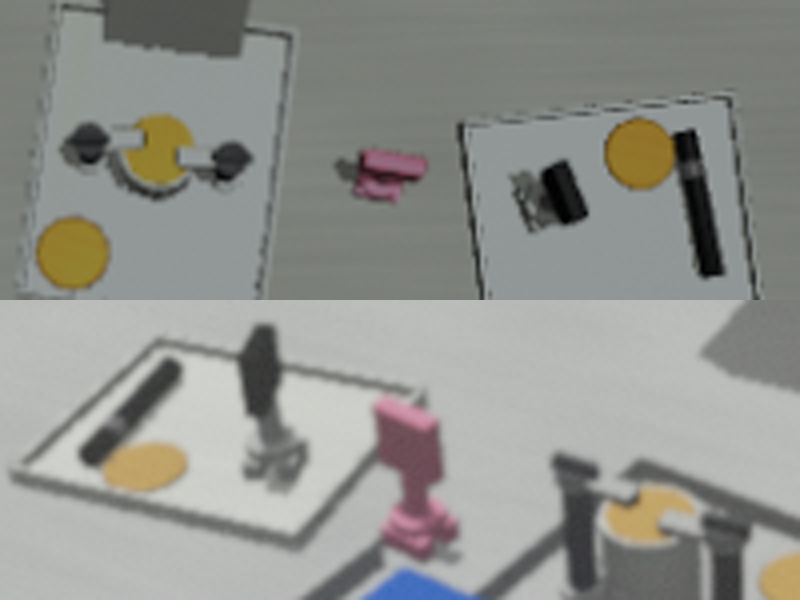

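The enlarged crop shows three key-like or dark objects. The black-gripped steel fork key stands in the pan, with its grip top at top-view px (391,203). The pink look-alike is on the table at (347,196), and the marker pen lies at (425,205). The black one matches the description: it is steel and black and stands in the pan's +y half. The triangulated can and tote-can heights (70–74 mm) fit the text roughly, so I move above the key for wrist views.

```bash
python3 -m handwheel '[[[53,20,3,0,0,0,1],[53,20,3,0,0,0,1],[53,20,3,0,0,0,1],[53,24,3,0,0,0,1],[53,28,3,0,0,0,1],[53,30,3,0,0,0,1],[50,32,3,0,0,0,1],[0,0,0,0,0,0,1]]]'; python3 -c 'from h import *;snap("wrist","wk1")';python3 -m handwheel '[[[50,32,0,0,0,0,1],[0,0,0,0,0,0,1]]]'; python3 -c '
from h import *
snap("wrist","wk2");a=cv2.imread("pics/wk1.png");b=cv2.imread("pics/wk2.png");cv2.imwrite("pics/wk.png",cv2.resize(np.hstack([a[:,80:480],b[:,80:480]]),None,fx=1,fy=1))'
```

```text
time_s: 1.25
eef_pos: [487.0, -335.4, 260.0]
ee_rot: [-0.0, 0.993, 0.114, 0.0]
force: [-1.4, -0.3, -0.5]
grip_width: 1.001
grip_force: 0.0
time_s: 1.55
eef_pos: [535.5, -305.0, 259.8]
ee_rot: [-0.0, 0.994, 0.113, -0.0]
force: [-0.6, 0.6, -0.5]
grip_width: 1.002
grip_force: 0.0
```

View pics/wk.png

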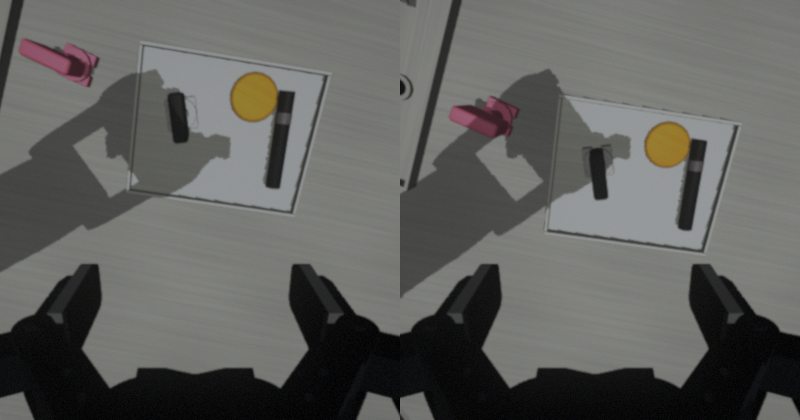

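The two wrist views show the key's black grip at (258,117) and (678–80... right half, i.e. original px ≈(278,173)). The pink look-alike is well off to the left. Next I segment the grip in both views and triangulate.

```bash
python3 - <<'E'
from h import *
np.set_printoptions(precision=1,suppress=True)
obs=[];
for fn,(cx,cy) in(("wk1",(258,117)),("wk2",(279,173))):
    c=load(fn);g=c["image"].max(2)
    m=(g<45).astype(np.uint8);n,l,st,ce=cv2.connectedComponentsWithStats(m)
    k=l[cy,cx];ys,xs=np.nonzero(l==k);r=cv2.minAreaRect(np.c_[xs,ys].astype(np.float32));bx=cv2.boxPoints(r)
    print(fn,k,st[k],ce[k],r,bx.tolist(),c["T"][:3,3])
    print(onz(c,bx,94+4))
    print("pan corners z14",onz(c,[(140,42),(330,74),(295,213),(127,190)] if 0 else ([(220,42),(410,74),(374,213),(208,190)] if fn=="wk1" else [(240,95),(420,123),(385,252),(226,231)]),14))
    obs.append((c,ce[k]))
print(tri(obs))
cv2.imwrite("pics/kc.png",np.hstack([cv2.resize(cv2.cvtColor(load(f)["image"][y:y+75,x:x+50],cv2.COLOR_RGB2BGR),None,fx=8,fy=8,interpolation=cv2.INTER_CUBIC) for f,x,y in(("wk1",233,80),("wk2",252,135))]))
E
```

```text
wk1 7 [248  93  20  50 745] [257.8 117.2] ((257.9846496582031, 117.37691497802734), (49.11775207519531, 15.752409934997559), 82.87498474121094) [[247.12310791015625, 93.98460388183594], [262.75390625, 92.03076171875], [268.84619140625, 140.76922607421875], [253.21539306640625, 142.7230682373047]] [ 564.4 -316.6  394.7]
[[ 560.5 -292.9   98. ]
 [ 565.1 -305.6   98. ]
 [ 525.8 -319.9   98. ]
 [ 520.9 -306.6   98. ]]
pan corners z14 [[ 603.9 -247.7   14. ]
 [ 619.8 -453.9   14. ]
 [ 458.3 -466.8   14. ]
 [ 440.8 -262.5   14. ]]
wk2 15 [270 148  17  51 640] [277.9 172.6] ((278.1385192871094, 173.10769653320312), (49.861961364746094, 14.139959335327148), 82.87498474121094) [[268.03082275390625, 149.24615478515625], [282.06158447265625, 147.4923095703125], [288.2462158203125, 196.96923828125], [274.2154541015625, 198.72308349609375]] [ 613.  -286.4  394.4]
[[ 566.7 -290.5   98. ]
 [ 571.1 -302.5   98. ]
 [ 527.  -319.    98. ]
 [ 522.3 -306.4   98. ]]
pan corners z14 [[ 605.  -248.5   14. ]
 [ 621.2 -452.8   14. ]
 [ 458.8 -466.7   14. ]
 [ 441.7 -262.6   14. ]]
(array([ 542. , -305.3,   72.9]), [0.3, 0.3])
```

View pics/kc.png

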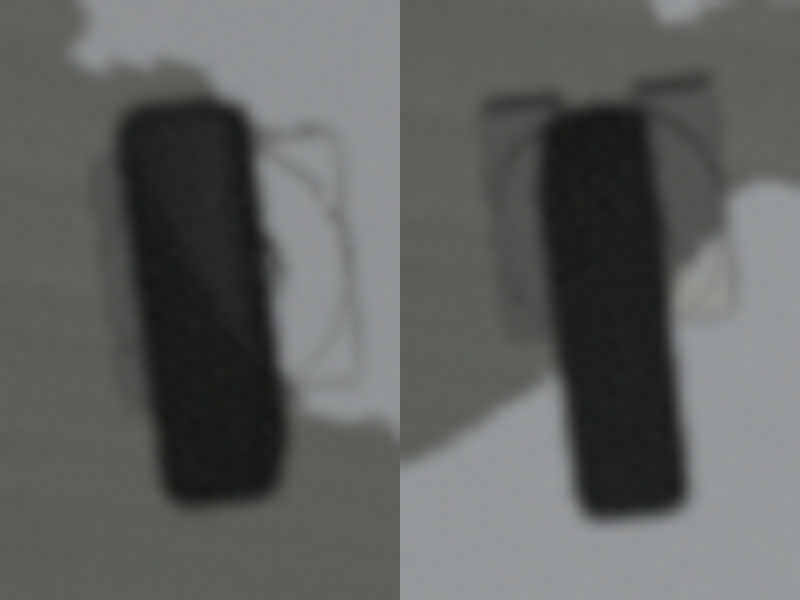

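The grip's wide axis is at about 19.5°, its centre is about (543.5,-305.7), and mid-grip height triangulates to 73 (76 expected). Those agree, so I go to grasp.

```bash
python3 -m handwheel '[[[8,-1,-30,0,0,6.5,1],[0,0,-50,0,0,0,1],[0,0,-50,0,0,0,1],[0,0,-40,0,0,0,1],[0,0,-18,0,0,0,1],[0,0,0,0,0,0,1]]]' && python3 -m handwheel '[[[0,0,0,0,0,0,-1],[0,0,0,0,0,0,-1],[0,0,0,0,0,0,-1],[0,0,0,0,0,0,-1],[0,0,0,0,0,0,-1],[0,0,0,0,0,0,-1]]]' 70
```

```text
time_s: 2.35
eef_pos: [541.8, -307.6, 72.2]
ee_rot: [-0.0, 0.986, 0.167, -0.0]
force: [-0.1, -0.2, 0.5]
grip_width: 0.999
grip_force: 0.0
time_s: 3.1
eef_pos: [542.7, -306.9, 72.7]
ee_rot: [0.0, 0.986, 0.168, 0.0]
force: [-0.8, 1.8, 5.4]
grip_width: 0.152
grip_force: 69.1
```

```bash
python3 -m handwheel '[[[0,0,30,0,0,0,-1],[0,0,50,0,0,0,-1],[0,0,50,0,0,0,-1],[0,0,50,0,0,0,-1],[5,18,0,0,0,10,-1],[5,18,0,0,0,10,-1],[5,18,0,0,0,10,-1],[5,18,0,0,0,10,-1]]]' && python3 -m handwheel '[[[5,18,0,0,0,10,-1],[5,18,0,0,0,10,-1],[5,18,0,0,0,10,-1],[0,0,0,0,0,0,-1],[0,0,0,0,0,0,-1]]]'; python3 -c 'from h import *;snap("wrist","wc1")'; python3 -m handwheel '[[[0,30,0,0,0,0,-1],[0,30,0,0,0,0,-1],[0,0,0,0,0,0,-1],[0,0,0,0,0,0,-1]]]';python3 -c 'from h import *;snap("wrist","wc2")'; python3 -m handwheel '[[[0,30,0,0,0,0,-1],[0,30,0,0,0,0,-1],[0,0,0,0,0,0,-1],[0,0,0,0,0,0,-1]]]'; python3 -c '
from h import *
snap("wrist","wc3");cv2.imwrite("pics/wc.png",np.vstack([np.hstack([cv2.resize(cv2.imread(f"pics/wc{i}.png"),(400,300),interpolation=cv2.INTER_AREA) for i in r]) for r in ((1,2),(3,3))]))'
```

```text
time_s: 4.1
eef_pos: [562.4, -234.3, 251.4]
ee_rot: [-0.001, 0.868, 0.497, -0.0]
force: [0.1, -0.8, -2.6]
grip_width: 0.153
grip_force: 68.6
time_s: 4.72
eef_pos: [577.3, -181.5, 251.8]
ee_rot: [-0.0, 0.712, 0.702, -0.0]
force: [0.0, -0.5, -2.3]
grip_width: 0.153
grip_force: 68.6
time_s: 5.28
eef_pos: [577.4, -121.9, 252.2]
ee_rot: [0.0, 0.712, 0.702, -0.0]
force: [-0.5, -0.5, -3.0]
grip_width: 0.152
grip_force: 68.6
time_s: 5.82
eef_pos: [577.6, -62.0, 252.2]
ee_rot: [0.0, 0.712, 0.703, -0.0]
force: [-0.8, -0.0, -1.7]
grip_width: 0.152
grip_force: 68.6
```

View pics/wc.png

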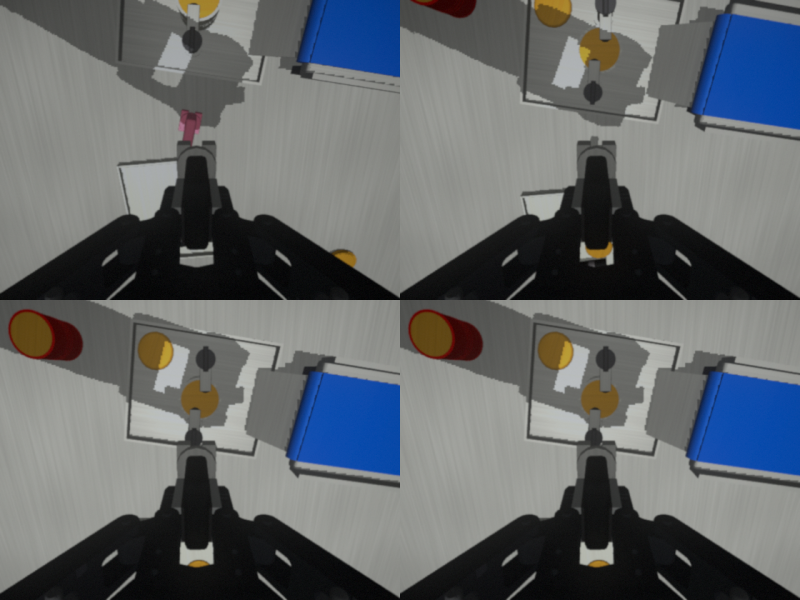

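The wrist views show the key held upright, with both clips over the can: right head near (270,127) in wc2 and (272,193) in wc3, left head near (288,82) in wc3. I enlarge those areas to read the pixels.

```bash
python3 - <<'E'
from h import *
L=[]
for f,x,y,w in(("wc1",250,0,40),("wc2",240,0,80),("wc3",240,60,80)):
    im=cv2.imread(f"pics/{f}.png")[y:y+150,x:x+w].astype(float)*1.7
    im=cv2.resize(np.clip(im,0,255).astype(np.uint8),None,fx=4,fy=4,interpolation=cv2.INTER_CUBIC)
    for i in range(0,600,40):cv2.line(im,(0,i),(6,i),(0,0,255),1)
    for i in range(0,w*4,40):cv2.line(im,(i,594),(i,599),(0,0,255),1)
    L.append(im)
cv2.imwrite("pics/wcc.png",np.hstack(L))
E
```

```text
(no output)
```

View pics/wcc.png

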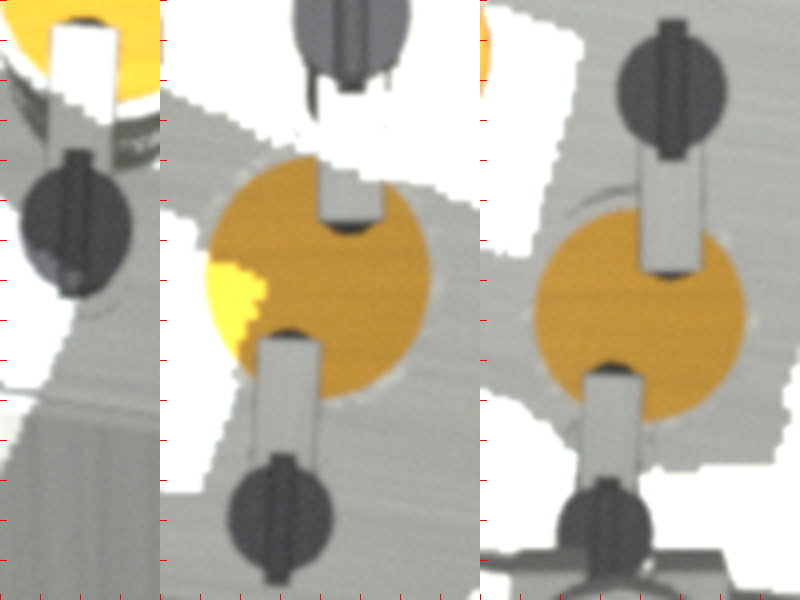

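The crop shows dark bars lying along light clips. Right bar ends: wc1 (269.5,37.5)/(268,74.5), wc2 (271,113.8)/(269,146.3). Left bar ends: wc3 (288.2,65)/(287.8,100). Clip tips in wc3: (287.5,128) and (273,153.8). Lid centres: wc2 (279.5,69), wc3 (280,138.8).

```bash
python3 - <<'E'
from h import *
np.set_printoptions(precision=1,suppress=True)
a,b,c=[load(f"wc{i}") for i in(1,2,3)]
print("heights:")
for n,o in(("Rbar near can",[(a,(269.5,37.5)),(b,(271,113.75)),(c,(271.75,179.5))]),("Rbar out",[(a,(268,74.5)),(b,(269,146.25))]),("Rtip",[(a,(271,6.2)),(b,(272.25,84.5)),(c,(273,153.75))]),("Lbar in",[(b,(287.25,23)),(c,(287.75,100))]),("Ltip",[(b,(287.25,55.5)),(c,(287.5,128))]),("lid",[(b,(279.5,69)),(c,(280,138.75))])):print(n,*tri(o))
print("at known z")
def an(p,q):d=q-p;return np.degrees(np.arctan2(d[1],d[0])),np.linalg.norm(d)
for n,cam,p in(("R",a,[(268,74.5),(269.5,37.5)]),("R",b,[(269,146.25),(271,113.75)]),("L",c,[(288.25,65),(287.75,100)])):
    X=onz(cam,p,98);print(n,X,X.mean(0),an(X[0],X[1]))
print("tips z87",onz(a,[(271,6.2)],87),onz(b,[(272.25,84.5),(287.25,55.5)],87),onz(c,[(273,153.75),(287.5,128)],87))
print("lid",onz(b,[(279.5,69)],79),onz(c,[(280,138.75)],79))
E
```

```text
heights:
Rbar near can [575.1 -56.1  90.5] [0.3, 0.5, 0.3]
Rbar out [573.1 -84.3  94.4] [0.1, 0.1]
Rtip [576.6 -32.5  86.8] [0.1, 0.1, 0.0]
Lbar in [589.8  14.5  88.5] [0.2, 0.2]
Ltip [589.7  -9.6  86.1] [0.1, 0.1]
lid [583.1 -19.7  80.9] [0.0, 0.0]
at known z
R [[573.2 -84.5  98. ]
 [575.  -57.   98. ]] [574.1 -70.8  98. ] (np.float64(86.32858277904296), np.float64(27.564686486740055))
R [[573.1 -83.8  98. ]
 [575.3 -56.3  98. ]] [574.2 -70.   98. ] (np.float64(85.42085754545569), np.float64(27.646713649006397))
L [[590.   41.9  98. ]
 [589.6  14.6  98. ]] [589.8  28.3  98. ] (np.float64(-90.87066202036851), np.float64(27.28506822370169))
tips z87 [[576.5 -32.5  87. ]] [[576.7 -32.5  87. ]
 [589.6  -9.7  87. ]] [[576.5 -32.5  87. ]
 [589.8  -9.5  87. ]]
lid [[583.1 -19.6  79. ]] [[583.2 -19.9  79. ]]
```

The heads are 99.9 mm apart (100 expected) and the clip-top height is 86–87 (87 expected). The tray's yaw is about -9°, with the right clip at about 5° and the left at about 9°. Next I measure the held fork foot in the same camera, so that calibration bias cancels.

```bash
python3 - <<'E'
from h import *
np.set_printoptions(precision=2,suppress=True)
s=sense();print(s["eef_pos"],np.degrees(2*np.arctan2(s["ee_rot"][2],s["ee_rot"][1])),s["joints"])
L=[]
for i in(1,2,3):
    c=load(f"wc{i}");im=c["image"]
    cr=im[185:300,230:315].astype(float)*2
    L.append(cv2.resize(np.clip(cr,0,255).astype(np.uint8)[...,::-1],None,fx=5,fy=5,interpolation=cv2.INTER_CUBIC))
cv2.imwrite("pics/foot.png",np.hstack(L[1:2]+[L[0][:, :365]]))
c=load("wc3")
for z in(183.5,197.5):print(z,onz(c,[(240.5,197.75),(303.7,197.75)],z))
E
```

```text
[577.54 -62.11 252.17] 89.24199063276349 [-0.31  0.43  1.3  -0.    1.41 -0.3 ]
183.5 [[555.68 -44.47 183.5 ]
 [596.69 -44.99 183.5 ]]
197.5 [[557.25 -40.14 197.5 ]
 [595.44 -40.62 197.5 ]]
```

View pics/foot.png

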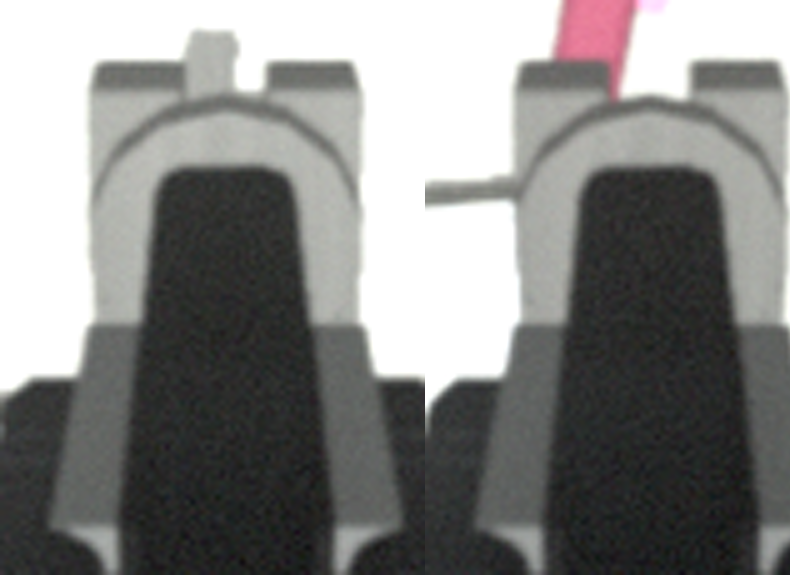

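The crop shows the fork foot's lower front edge in wc2 at (249.4..300.6,197.4) and its upper front edge at (248.2..302.2,202.6). The slot is mid at 275.2, so the key is centred and square.

```bash
python3 - <<'E'
from h import *
np.set_printoptions(precision=2,suppress=True)
c=load("wc2")
zf=252.2-68.7
for z,p in((zf,[(249.4,197.4),(275.2,197.4),(300.6,197.4)]),(zf+14,[(248.2,202.6),(302.2,202.6)])):
    X=onz(c,p,z);print(X,X.mean(0)-[577.4,-121.9,252.2])
E
```

```text
[[ 561.37 -104.17  183.5 ]
 [ 578.1  -104.39  183.5 ]
 [ 594.58 -104.6   183.5 ]] [  0.62  17.51 -68.7 ]
[[ 561.69 -103.14  197.5 ]
 [ 594.49 -103.57  197.5 ]] [  0.69  18.54 -54.7 ]
```

```bash
python3 -m handwheel '[[[-4.1,-9.3,-20,0,0,-2.8,-1],[0,0,-30,0,0,0,-1],[0,0,-29,0,0,0,-1],[0,0,0,0,0,0,-1],[0,0,0,0,0,0,-1]]]'; python3 -c '
from h import *
s=sense();print(s["eef_pos"],np.degrees(2*np.arctan2(s["ee_rot"][2],s["ee_rot"][1])),s["force"],s["wrist_torque"])'
```

```text
time_s: 6.5
eef_pos: [574.0, -70.9, 174.6]
ee_rot: [0.001, 0.728, 0.685, 0.0]
force: [1.0, 0.0, -1.9]
grip_width: 0.154
grip_force: 68.4
[573.99206586 -70.92520124 174.63302983] 86.4839371003137 [ 1.01129005  0.02251787 -1.90691532] [-0.0107946   0.00067722  0.00416263]
```

```bash
python3 -m handwheel '[[[-0.5,-0.4,-6,0,0,0,-1],[0,0,-4,0,0,0,-1],[0,0,0,0,0,0,-1]]]'; python3 -m handwheel '[[[0,0,-4,0,0,0,-1],[0,0,-3,0,0,0,-1],[0,0,-2,0,0,0,-1],[0,0,0,0,0,0,-1]]]'
```

```text
time_s: 6.88
eef_pos: [572.8, -70.6, 163.1]
ee_rot: [-0.0, 0.728, 0.685, -0.0]
force: [-0.6, 0.1, -3.9]
grip_width: 0.153
grip_force: 68.6
time_s: 7.38
eef_pos: [573.0, -70.6, 155.6]
ee_rot: [0.0, 0.728, 0.685, 0.0]
force: [-3.8, 1.2, 8.2]
grip_width: 0.152
grip_force: 70.4
```

Seated: the foot is at about 87 with light contact. I turn anticlockwise, allowing about 8° for slot play.

```bash
python3 -m handwheel '[[[0.2,0,0.4,0,0,10,-1],[0.2,0,0.3,0,0,10,-1],[0.2,0,0,0,0,10,-1],[0.2,0,0,0,0,10,-1],[0.2,0,0,0,0,10,-1],[0.2,0,0,0,0,10,-1],[0.2,0,0,0,0,10,-1],[0.2,0,0,0,0,10,-1]]]'; python3 -m handwheel '[[[0,0,0,0,0,4,-1],[0,0,0,0,0,0,-1],[0,0,0,0,0,0,-1],[0,0,0,0,0,0,-1]]]';python3 -c '
from h import *
s=sense();print(s["eef_pos"],np.degrees(2*np.arctan2(s["ee_rot"][2],s["ee_rot"][1])),s["force"],s["wrist_torque"])'
```

```text
time_s: 8.38
eef_pos: [574.0, -70.7, 155.7]
ee_rot: [-0.001, 0.115, 0.993, -0.0]
force: [-6.2, -0.7, 6.1]
grip_width: 0.147
grip_force: 69.9
time_s: 8.88
eef_pos: [574.0, -70.7, 155.7]
ee_rot: [-0.001, 0.083, 0.997, -0.0]
force: [-5.8, -0.3, 5.3]
grip_width: 0.152
grip_force: 69.9
[573.98743768 -70.74068395 155.66534989] 170.53265474358477 [-5.76157827 -0.28254702  5.26245484] [-0.05565799  1.20358165  0.00997672]
```

```bash
python3 -m handwheel '[[[0,0,12,0,0,0,-1],[0,0,12,0,0,0,-1],[0,0,11,0,0,-1,-1],[3,20,0,0,0,-10,-1],[3,20,0,0,0,-10,-1],[3,20,0,0,0,-10,-1],[3,20,0,0,0,-10,-1],[3,18,0,0,0,-10,-1]]]'; python3 -m handwheel '[[[0,0,0,0,0,-10,-1],[0,0,0,0,0,-10,-1],[0,0,-8,0,0,-10,-1],[0,0,-8,0,0,0,-1],[0,0,0,0,0,0,-1],[0,0,0,0,0,0,-1]]]';python3 -c '
from h import *
s=sense();print(s["eef_pos"],np.degrees(2*np.arctan2(s["ee_rot"][2],s["ee_rot"][1])),s["force"],s["wrist_torque"])'
```

```text
time_s: 9.88
eef_pos: [589.7, 28.2, 190.6]
ee_rot: [0.0, 0.506, 0.862, 0.0]
force: [0.8, 0.3, -2.1]
grip_width: 0.153
grip_force: 68.8
time_s: 10.62
eef_pos: [589.6, 27.4, 174.3]
ee_rot: [0.0, 0.709, 0.705, 0.0]
force: [0.4, 0.6, -1.4]
grip_width: 0.154
grip_force: 68.7
[589.63777842  27.36707399 174.32389718] 89.62114294653531 [ 0.39220729  0.55581982 -1.44725204] [-0.01132362 -0.00197353 -0.0114619 ]
```

```bash
python3 -m handwheel '[[[-0.6,0,-6,0,0,0,-1],[0,0,-4,0,0,0,-1],[0,0,0,0,0,0,-1]]]'; python3 -m handwheel '[[[0,0,-4,0,0,0,-1],[0,0,-3,0,0,0,-1],[0,0,-1.5,0,0,0,-1],[0,0,0,0,0,0,-1]]]'
```

```text
time_s: 11.0
eef_pos: [588.7, 27.4, 163.6]
ee_rot: [-0.0, 0.71, 0.704, -0.0]
force: [0.2, 0.3, -3.1]
grip_width: 0.152
grip_force: 68.7
time_s: 11.5
eef_pos: [588.9, 27.4, 155.7]
ee_rot: [0.0, 0.71, 0.704, 0.0]
force: [-1.6, 0.2, 0.4]
grip_width: 0.15
grip_force: 69.0
```

```bash
python3 -m handwheel '[[[0.2,0,-0.3,0,0,10,-1],[0.2,0,0,0,0,10,-1],[0.2,0,0,0,0,10,-1],[0.2,0,0,0,0,10,-1],[0.2,0,0,0,0,10,-1],[0.2,0,0,0,0,10,-1],[0.2,0,0,0,0,10,-1],[0.2,0,0,0,0,10,-1]]]'; python3 -m handwheel '[[[0,0,0,0,0,2,-1],[0,0,0,0,0,0,-1],[0,0,0,0,0,0,-1],[0,0,0,0,0,0,-1]]]';python3 -c '
from h import *
s=sense();print(s["eef_pos"],np.degrees(2*np.arctan2(s["ee_rot"][2],s["ee_rot"][1])),s["force"],s["wrist_torque"])
t=snap("top","t2");a=snap("scene","s2")
im=cv2.imread("pics/s2.png")[200:290,200:310];jm=cv2.imread("pics/t2.png")[155:245,245:335]
cv2.imwrite("pics/clips.png",np.hstack([cv2.resize(im,(440,360),interpolation=cv2.INTER_CUBIC),cv2.resize(jm,(360,360),interpolation=cv2.INTER_CUBIC)]))'
```

```text
time_s: 12.5
eef_pos: [590.4, 27.7, 155.7]
ee_rot: [0.0, 0.089, 0.996, 0.0]
force: [-2.7, 1.2, 3.0]
grip_width: 0.154
grip_force: 69.5
time_s: 13.0
eef_pos: [590.5, 27.6, 155.7]
ee_rot: [0.0, 0.075, 0.997, 0.0]
force: [-4.3, 1.8, 6.2]
grip_width: 0.148
grip_force: 69.9
[590.50080185  27.59303605 155.66426221] 171.36242796803123 [-4.31940182  1.84444657  6.17619787] [ 0.48966175  0.69966265 -0.04488384]
```

View pics/clips.png

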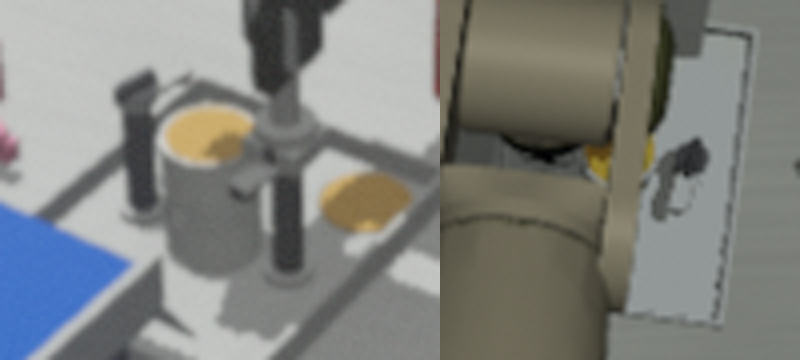

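Both clips are swung open: the right one points toward the robot (top crop (685,160)→(660,215)) and the left one toward the belt, with the key seated on the left screw. The key goes back to the pan.

```bash
python3 -m handwheel '[[[0,0,12,0,0,0,-1],[0,0,16,0,0,0,-1],[0,0,22,0,0,0,-1],[-6,-30,0,0,0,-10,-1],[-6,-42,0,0,0,-10,-1],[-6,-44,0,0,0,-10,-1],[-6,-44,0,0,0,-10,-1],[-6,-44,0,0,0,-10,-1]]]'; python3 -m handwheel '[[[-6,-44,0,0,0,-10,-1],[-6,-44,0,0,0,-10,-1],[-5,-42,0,0,0,-10,-1],[0,0,-30,0,0,0,-1],[0,0,-40,0,0,0,-1],[0,0,-40,0,0,0,-1],[0,0,-12,0,0,0,-1],[0,0,0,0,0,0,-1]]]'
```

```text
time_s: 14.1
eef_pos: [560.4, -178.4, 206.3]
ee_rot: [0.001, 0.491, 0.871, -0.0]
force: [-0.0, 1.1, -1.7]
grip_width: 0.157
grip_force: 68.8
time_s: 15.1
eef_pos: [543.8, -307.0, 84.0]
ee_rot: [0.0, 0.698, 0.716, -0.0]
force: [0.4, -0.5, -1.7]
grip_width: 0.156
grip_force: 68.7
```

```bash
python3 -m handwheel '[[[0,0,-6,0,0,0,-1],[0,0,-4,0,0,0,-1],[0,0,-1.5,0,0,0,-1],[0,0,0,0,0,0,-1]]]'; 
```

```text
time_s: 15.6
eef_pos: [543.7, -306.8, 72.8]
ee_rot: [0.001, 0.698, 0.716, -0.0]
force: [-2.7, 1.7, 5.0]
grip_width: 0.153
grip_force: 69.7
```

```bash
python3 -m handwheel '[[[0,0,0,0,0,0,-0.4],[0,0,0,0,0,0,-0.2],[0,0,0,0,0,0,0.3],[0,0,0,0,0,0,1],[0,0,0,0,0,0,1],[0,0,0,0,0,0,1],[0,0,0,0,0,0,1]]]' 20;  python3 -m handwheel '[[[0,0,20,0,0,0,1],[0,0,50,0,0,0,1],[0,0,50,0,0,0,1],[0,0,50,0,0,0,1],[0,0,10,0,0,0,1],[0,0,0,0,0,0,1],[0,0,0,0,0,0,1]]]';python3 -c '
from h import *
snap("wrist","kk1");a=snap("scene","kk2");snap("top","kk3")
c=load("kk3");g=c["image"].max(2)
print(sense()["joints"], proj(a,[[543.5,-306,98],[543.5,-306,4]]),proj(c,[[543.5,-306,98]]))
im=cv2.imread("pics/kk2.png")[170:250,90:200];jm=cv2.imread("pics/kk3.png")[150:230,240:340]
cv2.imwrite("pics/kk.png",np.hstack([cv2.resize(im,(440,320),interpolation=cv2.INTER_CUBIC),cv2.resize(jm,(360,288),interpolation=cv2.INTER_CUBIC)[:320] if 0 else cv2.resize(jm,(360,320),interpolation=cv2.INTER_CUBIC)]))'
```

```text
time_s: 16.48
eef_pos: [543.5, -306.6, 71.7]
ee_rot: [0.0, 0.698, 0.716, -0.0]
force: [-0.1, 0.2, -0.5]
grip_width: 1.002
grip_force: 0.0
time_s: 17.35
eef_pos: [543.1, -306.3, 249.8]
ee_rot: [-0.002, 0.698, 0.716, -0.0]
force: [-0.9, 0.4, 0.7]
grip_width: 1.001
grip_force: 0.0
[-7.01117253e-01  5.31449873e-01  1.14798517e+00 -1.89545813e-05
  1.46419976e+00 -7.27672220e-01] [[153.59179737 189.76638472]
 [158.90989965 221.58110178]] [[392.15490807 201.66374243]]
```

View pics/kk.png

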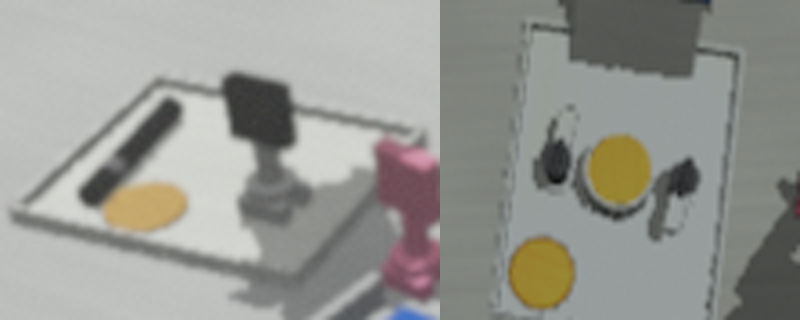

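The key stands upright in the pan. Both clips point clear of the can along the tray's ±x, and the can is free. I go above the can with the fingers closing along the tray's x axis, away from the posts.

```bash
python3 -m handwheel '[[[5,36,0,0,0,-10.5,1],[5.5,41,0,0,0,0,1],[5.5,41,0,0,0,0,1],[5.5,41,-10,0,0,0,1],[5.5,42,-20,0,0,0,1],[6,42,-20,0,0,0,1],[6,42,0,0,0,0,1],[0,0,0,0,0,0,1]]]';python3 -c '
from h import *
np.set_printoptions(precision=1,suppress=True)
c=load("kk3");h=cv2.cvtColor(c["image"],cv2.COLOR_RGB2HSV)
m=((h[...,0]>8)&(h[...,0]<32)&(h[...,1]>120)).astype(np.uint8);n,l,st,ce=cv2.connectedComponentsWithStats(m)
for i in range(1,n):
    if st[i][4]>60:print(st[i],onz(c,[ce[i]],79))
s=sense();print(s["eef_pos"],np.degrees(2*np.arctan2(s["ee_rot"][2],s["ee_rot"][1])))'
```

```text
time_s: 18.5
eef_pos: [582.4, -19.2, 201.1]
ee_rot: [-0.001, 0.759, 0.651, -0.0]
force: [1.1, 0.2, 0.5]
grip_width: 0.999
grip_force: 0.0
[  0  78  11 116 859] [[803. 843.  79.]]
[427  90  17  19 251] [[ 844.9 -457.7   79. ]]
[282 184  16  17 218] [[581.3 -21.2  79. ]]
[184 197  17  17 216] [[552.9 254.6  79. ]]
[148 199  17  17 209] [[549.3 356.4  79. ]]
[259 210  18  17 241] [[509.7  41.7  79. ]]
[582.4 -19.2 201.1] 81.22352892464181
```

```bash
python3 -m handwheel '[[[-0.6,-1.7,-30,0,0,0,1],[0,0,-45,0,0,0,1],[0,0,-40,0,0,0,1],[0,0,-25,0,0,0,1],[0,0,-11,0,0,0,1],[0,0,0,0,0,0,1]]]'; python3 -m handwheel '[[[0,0,0,0,0,0,-1],[0,0,0,0,0,0,-1],[0,0,0,0,0,0,-1],[0,0,0,0,0,0,-1],[0,0,0,0,0,0,-1],[0,0,0,0,0,0,-1]]]' 40
```

```text
time_s: 19.25
eef_pos: [581.9, -23.8, 50.7]
ee_rot: [-0.0, 0.76, 0.649, -0.0]
force: [-0.3, -0.1, 0.7]
grip_width: 1.0
grip_force: 0.0
time_s: 20.0
eef_pos: [582.3, -23.5, 51.9]
ee_rot: [0.001, 0.76, 0.65, 0.0]
force: [-3.0, 0.2, 5.9]
grip_width: 0.635
grip_force: 42.0
```

```bash
python3 -m handwheel '[[[0,0,15,0,0,0,-1],[0,0,35,0,0,0,-1],[0,0,45,0,0,0,-1],[0,0,40,0,0,0,-1],[0,0,15,0,0,0,-1],[-20,42,0,0,0,0,-1],[-20,42,0,0,0,0,-1],[-20,42,0,0,0,0,-1]]]' 50; python3 -m handwheel '[[[-20,42,0,0,0,0,-1],[-20,42,0,0,0,0,-1],[-20,42,0,0,0,0,-1],[-20,42,0,0,0,0,-1],[-20,42,0,0,0,0,-1],[-5,8,0,0,0,0,-1],[0,0,0,0,0,0,-1],[0,0,0,0,0,0,-1]]]'; python3 -c '
from h import *
np.set_printoptions(precision=1,suppress=True)
s=sense();print(s["joints"]);c=snap("wrist","tt");a=snap("scene","tt2");snap("top","tt3")
X=[s["eef_pos"][0],s["eef_pos"][1],150.]
print("can exp scene px top,bot",proj(a,[[X[0],X[1],227],X]))
h=cv2.cvtColor(a["image"],cv2.COLOR_RGB2HSV)
m=((h[...,0]>8)&(h[...,0]<32)&(h[...,1]>90)).astype(np.uint8);n,l,st,ce=cv2.connectedComponentsWithStats(m)
for i in range(1,n):
    if st[i][4]>60:print(st[i],ce[i])
'
```

```text
time_s: 21.0
eef_pos: [520.6, 103.9, 199.7]
ee_rot: [-0.001, 0.76, 0.649, -0.001]
force: [1.2, 0.2, -3.5]
grip_width: 0.633
grip_force: 54.0
time_s: 22.0
eef_pos: [417.4, 319.7, 200.4]
ee_rot: [0.0, 0.761, 0.649, -0.0]
force: [0.4, 0.2, -3.1]
grip_width: 0.631
grip_force: 54.1
[ 0.4  0.3  1.6 -0.   1.2  0.6]
can exp scene px top,bot [[436.8 170.5]
 [430.9 202.3]]
[439 166  11  10  83] [443.4 171.1]
[310 191  21  12 198] [320.  196.5]
[116 216  20  11 162] [125.9 221.2]
[281 244  21  13 218] [290.7 249.9]
[370 251  23  14 245] [380.9 258. ]
[420 263  24  15 270] [431.2 270. ]
[  0 271  23  19 337] [ 10.5 279.7]
```

The can is held and both tote cans are unmoved. I lower it.

```bash
python3 -m handwheel '[[[0,0,-30,0,0,0,-1],[0,0,-45,0,0,0,-1],[0,0,-40,0,0,0,-1],[0,0,-22,0,0,0,-1],[0,0,-5,0,0,0,-1],[0,0,0,0,0,0,-1],[0,0,0,0,0,0,-1]]]';python3 -m handwheel '[[[0,0,-2,0,0,0,-1],[0,0,-1.5,0,0,0,-1],[0,0,-1,0,0,0,-1],[0,0,0,0,0,0,-1]]]'
```

```text
time_s: 23.02
eef_pos: [417.6, 320.9, 59.8]
ee_rot: [0.0, 0.76, 0.65, 0.001]
force: [-0.8, 0.4, -3.7]
grip_width: 0.633
grip_force: 54.0
time_s: 23.52
eef_pos: [416.9, 320.7, 54.1]
ee_rot: [-0.0, 0.76, 0.65, -0.0]
force: [-0.2, -0.2, -4.0]
grip_width: 0.63
grip_force: 54.0
```

```bash
python3 -m handwheel '[[[0,0,-0.8,0,0,0,-1],[0,0,-0.7,0,0,0,-1],[0,0,-0.5,0,0,0,-1],[0,0,0,0,0,0,-1]]]'
```

```text
time_s: 24.02
eef_pos: [417.0, 320.8, 53.0]
ee_rot: [0.0, 0.76, 0.65, 0.0]
force: [-3.9, -0.2, 6.3]
grip_width: 0.627
grip_force: 54.9
```

Contact (+10 N). I release, wait, then rise clear.

```bash
python3 -m handwheel '[[[0,0,0,0,0,0,0.3],[0,0,0,0,0,0,0.5],[0,0,0,0,0,0,0.8],[0,0,0,0,0,0,1],[0,0,0,0,0,0,1],[0,0,0,0,0,0,1]]]' 20; python3 -m handwheel '[[[0,0,15,0,0,0,1],[0,0,40,0,0,0,1],[0,0,50,0,0,0,1],[0,0,50,0,0,0,1],[0,0,30,0,0,0,1],[-20,-50,0,0,0,0,1],[-20,-50,0,0,0,0,1],[-10,-50,0,0,0,0,1]]]'; python3 -m handwheel '[[[0,-50,0,0,0,0,1],[0,-50,0,0,0,0,1],[0,0,0,0,0,0,1],[0,0,0,0,0,0,1],[0,0,0,0,0,0,1],[0,0,0,0,0,0,1]]]'; python3 -c '
from h import *
np.set_printoptions(precision=1,suppress=True)
C={}
for nm in("scene","top"):
    a=snap(nm,"f_"+nm);h=cv2.cvtColor(a["image"],cv2.COLOR_RGB2HSV)
    m=((h[...,0]>8)&(h[...,0]<32)&(h[...,1]>90)).astype(np.uint8);n,l,st,ce=cv2.connectedComponentsWithStats(m)
    print(nm,"exp can",proj(a,[[417,321,80]]))
    for i in range(1,n):
        if st[i][4]>60:print(st[i],ce[i],onz(a,[ce[i]],80))
    k=load("kk2" if nm=="scene" else "kk3");y,x=((slice(180,230),slice(135,185)) if nm=="scene" else (slice(185,225),slice(370,410)))
    print("key diff",np.abs(a["image"][y,x].astype(int)-k["image"][y,x]).mean())
'
```

```text
time_s: 24.78
eef_pos: [416.9, 320.7, 52.2]
ee_rot: [-0.0, 0.76, 0.65, 0.0]
force: [0.9, -0.1, -0.7]
grip_width: 1.003
grip_force: 0.0
time_s: 25.78
eef_pos: [365.8, 169.5, 238.2]
ee_rot: [0.0, 0.76, 0.65, 0.001]
force: [0.5, -0.1, 0.9]
grip_width: 0.997
grip_force: 0.0
time_s: 26.52
eef_pos: [366.8, 71.5, 237.2]
ee_rot: [-0.0, 0.76, 0.65, -0.0]
force: [-0.2, -0.2, -0.6]
grip_width: 1.0
grip_force: 0.0
scene exp can [[426.4 229.2]]
[310 191  21  12 188] [319.7 196.3] [[385.4  60.8  80. ]]
[116 216  20  11 165] [125.8 221.3] [[ 658.4 -303.8   80. ]]
[417 223  21  12 189] [427.3 229. ] [[415.4 322.8  80. ]]
[281 244  21  13 217] [290.7 249.9] [[602.1  77.6  80. ]]
[370 251  23  14 246] [380.9 257.9] [[552.9 254.8  80. ]]
[420 263  24  15 266] [431.3 270. ] [[549.7 356.1  80. ]]
[  0 271  23  19 338] [ 10.5 279.8] [[ 919.  -393.1   80. ]]
key diff 10.734
top exp can [[168.8 253.7]]
[  0  78  11 116 878] [  3.5 129.4] [[802.  842.1  80. ]]
[427  90  17  19 262] [435.   98.9] [[ 844.6 -457.3   80. ]]
[401 185  19  17 245] [409.6 192.9] [[ 568.8 -362.1   80. ]]
[183 197  18  17 232] [191.3 204.8] [[552.5 255.1  80. ]]
[148 199  17  17 226] [156.1 207.1] [[549.1 356.   80. ]]
[259 210  18  17 250] [267.7 218. ] [[509.5  41.7  80. ]]
[160 246  17  18 239] [168.1 254.1] [[416.  323.1  80. ]]
key diff 48.13708333333334
```

The can's lid lies where expected in both views at height 80, and the tote cans have not moved. I check the key numerically, since shadows moved, and then hand in.

```bash
python3 - <<'E'
from h import *
for nm,k,(x0,x1,y0,y1) in(("f_scene","kk2",(140,180,180,235)),("f_top",None,(375,405,185,220))):
    for f in(nm,k):
        if f:
            m=load(f)["image"][y0:y1,x0:x1].max(2)<60;ys,xs=np.nonzero(m);print(f,m.sum(),xs.mean()+x0,ys.mean()+y0)
print(proj(load("f_top"),[[543.5,-306,76]]),proj(load("f_scene"),[[543.5,-306,76]]))
E
```

```text
f_scene 105 154.33333333333334 198.38095238095238
kk2 90 155.1888888888889 198.64444444444445
f_top 100 390.15 202.78
[[390.41418568 202.48947246]] [[154.86652703 197.44978734]]
```

The key stands where I left it, upright.

```bash
python3 -c 'from rig import *;print(finish_job())'
```

```text
the job is handed in; nothing more can be done
None
```

I handed the job in after about 27 s of the 72 s: both clips are open, the key is upright in the pan and the can is upright in the tote with the other two still standing; this rests on my own camera checks, as the hand-in gave no verdict.

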